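# Set out the pots and open the safety-capped tablet bottle

## Robot

A 7-joint arm with a two-finger parallel gripper is mounted at the origin on a cart in front of the work surface, level with it; the furniture and walls round the work are solid. World frame = base frame: x ahead of the robot, y to its left, z up, the work surface at z = 0. Lengths are in m, angles in rad, forces in N, time in s.
With the tool pointing down it reaches from about 0.35 to 0.9 m from the base axis. Payload 8.1 kg.
Tool frame: the origin (TCP) lies on the mounting face of the last link; the fingertips stand 178 mm ahead of it and the grasp point (between the pads) lies ahead of it (bot.pinch_z is the z of the grasp point in the tool frame, in m); z points along the fingers, y is the line along which they close (so a half turn about z gives the same grasp; the last joint's range is limited). The gripper opens to 92 mm and grips with 3 to 60 N. Pads are 19 mm wide; open, the fingers measure 130 mm over their backs; the gripper's body (75 mm by 190 mm) begins 47 mm behind the grasp point.
Start: joints at [1.067, 0.434, 0.025, 1.573, -0.012, 1.134, -0.075], TCP at [0.244, -0.575, 0.405] pointing down, gripper open.
Joint ranges: [-2.62, 2.62], [-0.44, 2.09], [-1.27, 1.32], [0.08, 2.57], [-1.32, 4.46], [0.12, 2], [-2.74, 2.74]. Speed limits (rad/s): [2.22, 2.22, 3.01, 3.01, 3.14, 3.14, 3.14].

## Interface

Orientations are given as a unit quaternion [w, x, y, z].
In Python, from station import bot, claw, imaging, status gives the robot as it stands. The module is installed in compiled form; this text tells all that it offers. Calls block until the motion is done:
- bot.move_ptp(position, orientation): joint-space move of the TCP to a pose.
- bot.move_l(position, rotation=None, feed=0.15, max_force=None): straight line of the TCP; rotation=None keeps the orientation; feed is the mean speed in m/s. With max_force (N) it stops when the force on the tool has changed by that much, and returns True; else False.
- bot.set_joints(angles): joint-space move.
- claw.set_gripper(opening): finger opening in m; the grip force is fixed at half the most; returns when the fingers have stopped.
- bot.hold(seconds).
- bot.inverse_kinematics(position, orientation): joint angles nearest the present ones, or None.
- imaging.camera(name): name is "scene" or "top" or "wrist"; returns (picture, depth): 480x640x3 uint8, blue, green, red; 480x640 float32, m along the optical axis (not along the pixel's ray), 0 where there is no reading.
- imaging.get_calibration(name): a dict with "fx", "fy", "cx", "cy" (pixels), "k1" (the pictures are not rectified: a ray, as slopes to the right and down, at radius r is drawn at 1 + k1 r^2 times it, then the intrinsics apply), "R" (3x3) and "t" (3): a world point X has camera coordinates R X + t. Camera axes: x right, y down, z forward; pixel columns grow to the right and rows downward; lengths in m; the calibration is good to about 2 mm. A picture is of the moment at which its call begins: read the wrist's pose just before it. get_calibration takes no time and is no camera call; for the wrist camera it gives the pose at the moment of the call.
A pose or a line that the arm cannot do raises bot.Unreachable and nothing moves.
- bot.hand_in(): hands the job in; it is judged then, once.
Readings, each from a call of its own:
- status.read_t(): time.
- status.read_joint_positions(): joint angles.
- status.read_joint_vel(): joint speeds.
- status.read_joint_torque(): joint torques, N m.
- status.read_tcp_pos(): TCP position.
- status.read_eef_rot(): TCP orientation.
- status.read_contact_force(): force on the tool from outside, world axes, zero at the start.
- status.read_moment(): the same for the moment, N m.
- status.read_finger_gap(): finger opening in m.
- status.read_gripper_force(): force on a finger pad.
Only numpy, scipy, OpenCV 4.12 (cv2) and the standard library are available. Lean on these libraries where they do the work, as an engineer would, in place of code of your own. Each camera call takes 0.05 s, during which the arm holds its last target. There are 200 camera calls.

## Task

Get ready to count out cleaning tablets: first stand the two loose blue pots upright in the middle of the two empty compartments of the grey tray, so that the four pots make a neat two-by-two grid. Then open the white bottle: push its orange safety cap down against the spring, twist it anticlockwise while it is down, and lift it off. Finish while holding the cap still, upright and well clear above the bottle's mouth; do not put it down or let go, and leave the other things on the counter where they are.

Things in the scene. Friction and masses are not known exactly. Their poses are not given: they have to be found in the camera images.
- pot_1_center (a point): small blue open pot, 38 mm across, straight-sided, 56 mm tall, 50 g; this point is at its centre, half-way up (28 mm above its underside), z up. Stands loose on the counter at the start, near the robot.
- pot_2_center (a point): small blue open pot, 38 mm across, straight-sided, 56 mm tall, 50 g; this point is at its centre, half-way up (28 mm above its underside), z up. Stands loose on the counter at the start, near the robot; same as pot 1, either may go in either empty compartment.
- pot_3_center (a point): small blue open pot, 38 mm across, straight-sided, 56 mm tall, 50 g; this point is at its centre, half-way up (28 mm above its underside), z up. Already stands in compartment 3 of the tray; stays there.
- pot_4_center (a point): small blue open pot, 38 mm across, straight-sided, 56 mm tall, 50 g; this point is at its centre, half-way up (28 mm above its underside), z up. Already stands in compartment 4 of the tray; stays there.
- cell_1 (a point): empty compartment, near left; point: centre of its floor, 4 mm above the counter. Grey tray, fast on the counter, 152 x 152 mm, 2 x 2 square compartments 70 mm wide inside, 74 mm apart centre to centre, walls 4 mm thick, tops 10 mm above the counter. Axes are the tray's: x away from the robot, y left, z up.
- cell_2 (a point): empty compartment of the tray, on its side nearer the robot, right; centre of its floor.
- cell_3 (a point): far left compartment of the tray, holds pot 3; centre of its floor.
- cell_4 (a point): far right compartment of the tray, holds pot 4; centre of its floor.
- cap_center (a point): Orange ribbed push-and-turn cap, 48 mm across, 26 mm tall, 40 g, loose but locked on the bottle at the start; point on its axis half-way up, 13 mm below its top. z up, x through its two inner lugs (white bars on top). Grip it round the ribs from above. Freed by pushing it down 4.5 mm or more (6 mm is good, hard stop at 9 mm) against about 5 to 10 N, and turning it while down (see cap_top).
- cap_top (a point): centre of the cap's top face, about 123 mm above the counter while locked. Keep the cap down and turn it anticlockwise seen from above by 66 degrees (1.15 rad; free to lift from 58 to 76, then a hard stop), then lift straight up: clear of the neck's lugs after 8 mm, of the mouth after 15 mm. The spring lifts it for the first 4 mm.
- bottle_mouth (a point): centre of the rim of the bottle's neck, 109.5 mm above the counter (hidden in the cap while it is on). White bottle, body 60 mm across, neck 31 mm (40 mm over its lugs), fixed upright in a round dark holder 90 mm across, 26 mm tall, screwed down: it does not move or turn. z up; x is the direction of the cap's x while locked.
- seal (a joint): sprung sealing ring in the bottle's mouth, moved by the cap: 0 with the cap locked on, grows to 0.0085 m as the cap is pressed down, -0.004 m when the cap is off.
- stapler: bystander, loose; leave it where it is. Red and black stapler, 34 x 155 x 47 mm, origin at the centre of its underside, long along y.
- padlock: bystander, loose; leave it where it is. Brass padlock lying down, 64 x 42 x 19 mm, origin at the centre of its underside.
- staples_box: bystander, loose; leave it where it is. Small orange card box, 47 x 86 x 27 mm, origin at the centre of its underside.
Things that resemble listed ones, but are neither listed nor needed, are in the scene too. What is shaped like the part that bears pot_4_center but black is not meant.

How it is judged:
By the outcome, as a careful person would: the job done as asked, in the order asked, and still so for the second after the job is handed in, while the arm keeps its last pose, push and grip.
It also fails if it takes over 61 s, if anything falls off the work surface, if the arm or the gripper's body presses on something with over 40 N, if the wrist force passes 120 N, or if a joint passes its speed limit or range.

## Working session

There is one attempt and no reset: what is moved stays moved. The work goes in short steps, each a Python script; the robot and the scene stay as the last script left them, time stands still between calls to the robot, and variables do not carry over. Pictures are saved under pics/ and viewed, at most 10 in all, crops included, and the job is handed in when it is done.

```bash
mkdir -p pics; python3 - <<'E'
from station import bot,claw,imaging,status
import cv2,numpy as np,pickle
d={}
for n in("top","scene"):
    p,z=imaging.camera(n);c=imaging.get_calibration(n);d[n]=(p,z,c);cv2.imwrite(f"pics/{n}0.png",p)
    print(n,{k:np.round(v,3).tolist() for k,v in c.items()})
pickle.dump(d,open("d0.pkl","wb"));print(bot.pinch_z,status.read_t(),status.read_eef_rot(),status.read_contact_force())
E
```

```text
top {'fx': 580.578, 'fy': 580.578, 'cx': 317.916, 'cy': 236.733, 'k1': 0.053, 'R': [[-0.022, -1.0, -0.005], [-0.989, 0.022, -0.147], [0.147, 0.002, -0.989]], 't': [0.092, 0.629, 1.181]}
scene {'fx': 502.923, 'fy': 502.923, 'cx': 318.235, 'cy': 241.318, 'k1': -0.073, 'R': [[-0.591, -0.807, -0.016], [-0.622, 0.468, -0.627], [0.514, -0.36, -0.779]], 't': [0.428, 0.402, 0.848]}
0.1592 0.1 [-6.90612753e-04  9.79992889e-01  1.99031193e-01 -2.09282032e-04] [ 0.69388946  0.34199753 -0.08619699]
```

View pics/top0.png

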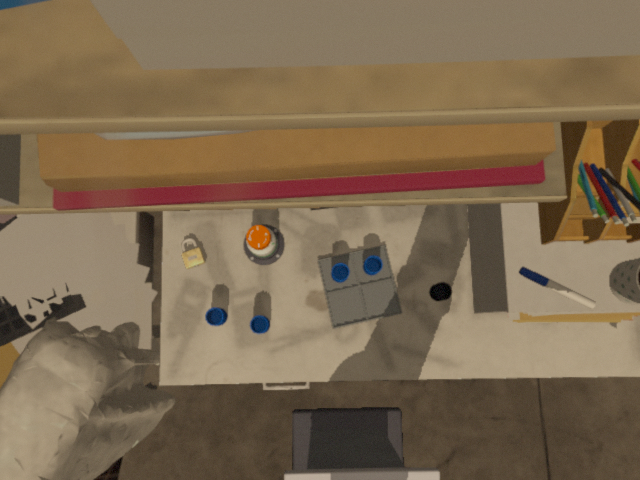

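View pics/scene0.png

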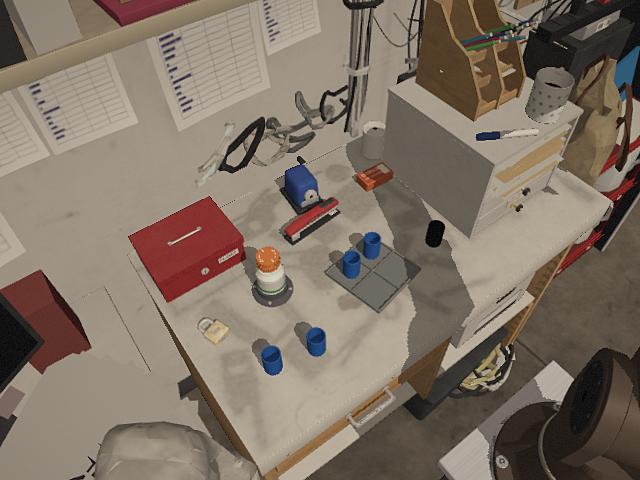

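Top view: loose pots at about (217,317) and (260,325), tray centre (359,285) with its empty cells on the lower side, and cap at (260,238), close to an overhanging shelf edge at row ~208. The scene view confirms this; the black decoy pot is at (435,233).

```bash
cat > h.py <<'E'
import numpy as np,cv2
from scipy.optimize import least_squares
def cloud(z,c):
    v,u=np.mgrid[:480,:640]; K=np.array([[c["fx"],0,c["cx"]],[0,c["fy"],c["cy"]],[0,0,1.]])
    xy=cv2.undistortPoints(np.stack([u,v],-1).reshape(-1,1,2).astype(float),K,np.array([c["k1"],0,0,0.])).reshape(480,640,2)
    P=np.dstack([xy*z[...,None],z])-np.asarray(c["t"]); P=P@np.asarray(c["R"]); P[z==0]=np.nan
    return P
def project(X,c):
    K=np.array([[c["fx"],0,c["cx"]],[0,c["fy"],c["cy"]],[0,0,1.]])
    return cv2.projectPoints(np.asarray(X,float).reshape(-1,1,3),cv2.Rodrigues(np.asarray(c["R"]))[0],np.asarray(c["t"],float),K,np.array([c["k1"],0,0,0.]))[0].reshape(-1,2)
def ortho(p,c,ctr,half,z,n=400):  # rows: +x up ; cols: +y left
    a=np.linspace(half,-half,n); X,Y=np.meshgrid(ctr[0]+a,ctr[1]+a,indexing="ij")
    m=project(np.dstack([X,Y,X*0+z]),c).reshape(n,n,2).astype(np.float32)
    return cv2.remap(p,m[...,0],m[...,1],cv2.INTER_CUBIC)
def fitc(xy,r):
    f=lambda q:np.hypot(xy[:,0]-q[0],xy[:,1]-q[1])-r
    return least_squares(f,xy.mean(0),loss="soft_l1",f_scale=.001).x
E
python3 - <<'E'
from h import *
import pickle
d=pickle.load(open("d0.pkl","rb"))
for n in d:
    p,z,c=d[n];P=cloud(z,c);h=cv2.cvtColor(p,cv2.COLOR_BGR2HSV);H,S,V=[h[...,i].astype(int) for i in range(3)]
    print(n,"table z",np.nanmedian(P[(abs(P[...,2])<.02)][:,2]))
    blue=(H>100)&(H<125)&(S>150)&(P[...,2]>.0)&(P[...,2]<.07)&(P[...,0]<.75)
    k,l,st,ce=cv2.connectedComponentsWithStats(blue.astype(np.uint8))
    for i in range(1,k):
        if st[i,4]<60: continue
        Q=P[l==i]; R=Q[(Q[:,2]>.051)&(Q[:,2]<.061)]
        print("blue",ce[i].round(),st[i,4],len(R),Q[:,2].max().round(4),fitc(R[:,:2],.018).round(4) if len(R)>8 else 0)
    o=(H>5)&(H<18)&(S>150)&(P[...,2]>.09)&(P[...,2]<.14)&(P[...,0]<.75)
    Q=P[o];T=Q[Q[:,2]>.119];print("cap",len(Q),np.percentile(Q[:,2],[5,50,95]),T.mean(0),((T.min(0)+T.max(0))/2))
    R=P[(P[...,2]>.2)&(P[...,0]>.3)&(P[...,0]<1.2)&(abs(P[...,1])<.5)]
    print("shelf minx,z:",[ (a,R[(R[:,2]>a)&(R[:,2]<a+.1)][:,0].min().round(3)) for a in np.arange(.2,1,.1) if ((R[:,2]>a)&(R[:,2]<a+.1)).any()])
p,z,c=d["top"];P=cloud(z,c)
print("tray c",P[290,359],"cap",P[238,260],"padlock",P[255,193],"black",P[291,441])
ct=P[285,359][:2];cc=P[238,260][:2]
im=[ortho(d[n][0],d[n][2],ct,.11,.010) for n in d]+[ortho(d[n][0],d[n][2],cc,.05,.123) for n in d]
cv2.imwrite("pics/orth.png",cv2.resize(np.vstack([np.hstack(im[:2]),np.hstack(im[2:])]),(600,600)))
print(ct,cc)
E
```

```text
top table z -0.00012976590836065314
blue [372. 265.] 263 44 0.0652 [ 0.5692 -0.0345]
blue [340. 272.] 255 41 0.0668 [0.5555 0.0343]
blue [216. 316.] 254 36 0.0591 [0.4714 0.2953]
blue [260. 324.] 233 38 0.0609 [0.4519 0.2044]
cap 436 [0.11087106 0.12233955 0.1261083 ] [0.62329245 0.19650462 0.12289258] [0.62342411 0.19730566 0.12447655]
shelf minx,z: [(np.float64(0.2), np.float64(0.45)), (np.float64(0.30000000000000004), np.float64(0.48)), (np.float64(0.4000000000000001), np.float64(0.58)), (np.float64(0.6000000000000001), np.float64(0.571)), (np.float64(0.7000000000000002), np.float64(0.578)), (np.float64(0.9000000000000001), np.float64(0.572))]
scene table z 0.0014762096907321126
blue [625.  71.] 196 29 0.0694 [ 0.6289 -1.146 ]
blue [371. 245.] 379 101 0.0651 [ 0.5687 -0.0346]
blue [351. 264.] 402 109 0.0638 [0.5548 0.0345]
blue [316. 341.] 439 84 0.0608 [0.4508 0.2044]
blue [271. 360.] 478 108 0.0611 [0.4703 0.2955]
cap 486 [0.10381651 0.12315487 0.12636092] [0.61905049 0.15258956 0.12408797] [ 0.59496573 -0.13019314  0.12730256]
shelf minx,z: [(np.float64(0.2), np.float64(0.45)), (np.float64(0.30000000000000004), np.float64(0.47)), (np.float64(0.4000000000000001), np.float64(0.569)), (np.float64(0.5000000000000001), np.float64(0.844)), (np.float64(0.6000000000000001), np.float64(0.571)), (np.float64(0.7000000000000002), np.float64(0.575))]
tray c [ 0.51891607 -0.00788549  0.0091071 ] cap [0.62017846 0.19261144 0.11998167] padlock [0.6015005  0.34706372 0.01896404] black [ 5.13595276e-01 -1.85048703e-01 -2.65245293e-04]
[ 0.52968519 -0.00830014] [0.62017846 0.19261144]
```

View pics/orth.png

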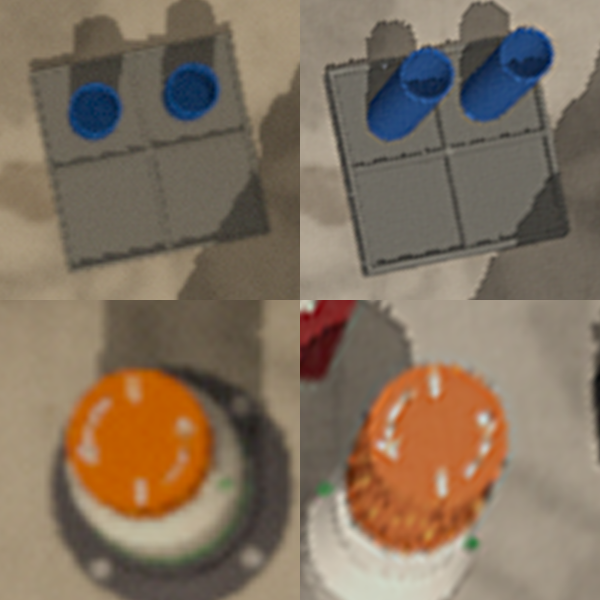

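```bash
cat >> h.py <<'E'
def hull(x,y,z0,z1,r,c):
    a=np.linspace(0,2*np.pi,72,endpoint=False)
    X=np.vstack([np.c_[x+r*np.cos(a),y+r*np.sin(a),a*0+z] for z in(z0,z1)])
    return cv2.convexHull(project(X,c).astype(np.float32))
def cen(h): m=cv2.moments(h); return np.array([m["m10"]/m["m00"],m["m01"]/m["m00"]]),m["m00"]
def silfit(mask,g,z0,z1,r,c):
    "match the centroid of the filled silhouette of a cylinder to the mask component nearest the guess g"
    k,l,st,ce=cv2.connectedComponentsWithStats(mask.astype(np.uint8)); st[0,4]=0
    t=cen(hull(*g,z0,z1,r,c))[0]; big=[i for i in range(k) if st[i,4]>60]
    i=min(big,key=lambda i:np.hypot(*(ce[i]-t)))
    cn=cv2.findContours((l==i).astype(np.uint8),cv2.RETR_EXTERNAL,cv2.CHAIN_APPROX_NONE)[0][0]
    m=np.zeros(mask.shape,np.uint8);cv2.drawContours(m,[cv2.convexHull(cn)],-1,1,-1)
    v,u=np.nonzero(m);obs=np.array([u.mean(),v.mean()])
    s=least_squares(lambda q:cen(hull(*q,z0,z1,r,c))[0]-obs,g,diff_step=1e-3)
    return s.x,len(u)/cen(hull(*s.x,z0,z1,r,c))[1]
def hsv(p): h=cv2.cvtColor(p,cv2.COLOR_BGR2HSV).astype(int); return h[...,0],h[...,1],h[...,2]
def bluem(p): H,S,V=hsv(p); return (H>100)&(H<125)&(S>140)
def orangem(p): H,S,V=hsv(p); return (H>4)&(H<20)&(S>150)&(V>70)
E
python3 - <<'E'
from h import *
import pickle
from station import bot
d=pickle.load(open("d0.pkl","rb"))
for n in d:
    p,z,c=d[n]
    for nm,g,z0 in(("p3",(.556,.034),.004),("p4",(.569,-.034),.004),("a",(.471,.295),0),("b",(.451,.204),0)):
        print(n,nm,*silfit(bluem(p),g,z0,z0+.056,.019,c))
    print(n,"cap",*silfit(orangem(p),(.62,.193),.097,.123,.024,c))
    P=cloud(z,c).reshape(-1,3);P=P[~np.isnan(P[:,0])]
    for x in np.arange(.55,.85,.05):
        print(round(x,2),[ (lambda q: (q.max().round(2),q[q>.2].min().round(2) if (q>.2).any() else None) if len(q) else None)(P[(abs(P[:,0]-x)<.025)&(abs(P[:,1]-y)<.05)][:,2]) for y in(0,.1,.2,.3,.4)])
E
```

```text
top p3 [0.5559355  0.03319756] 0.8905472189400667
top p4 [ 0.56986795 -0.03594844] 0.8874072439097246
top a [0.47009103 0.29489932] 0.8006462013478707
top b [0.45167097 0.20378932] 0.8171220855266111
top cap [0.62396728 0.19717018] 0.9747494513893689
0.55 [(np.float64(0.93), np.float64(0.65)), (np.float64(0.93), np.float64(0.65)), (np.float64(0.93), np.float64(0.65)), (np.float64(0.93), np.float64(0.65)), (np.float64(0.67), np.float64(0.65))]
0.6 [(np.float64(1.01), np.float64(0.67)), (np.float64(1.02), np.float64(0.67)), (np.float64(1.02), np.float64(0.67)), (np.float64(0.93), np.float64(0.67)), (np.float64(0.71), np.float64(0.67))]
0.65 [(np.float64(0.74), np.float64(0.74)), (np.float64(0.74), np.float64(0.74)), (np.float64(0.93), np.float64(0.74)), (np.float64(0.94), np.float64(0.74)), (np.float64(0.71), np.float64(0.67))]
0.7 [(np.float64(0.01), None), (np.float64(0.01), None), (np.float64(0.01), None), (np.float64(0.01), None), (np.float64(0.01), None)]
0.75 [None, None, None, None, None]
0.8 [None, None, None, None, None]
scene p3 [0.55779551 0.03224328] 0.9156739418367024
scen
[... 424 characters left out ...]
, None), (np.float64(0.67), np.float64(0.65)), (np.float64(0.69), np.float64(0.65)), (np.float64(0.73), np.float64(0.65))]
0.65 [(np.float64(0.01), None), (np.float64(0.01), None), (np.float64(0.13), None), (np.float64(0.68), np.float64(0.67)), (np.float64(0.71), np.float64(0.67))]
0.7 [(np.float64(0.05), None), (np.float64(0.05), None), (np.float64(0.01), None), (np.float64(0.08), None), (np.float64(0.69), np.float64(0.67))]
0.75 [(np.float64(0.08), None), (np.float64(0.05), None), (np.float64(0.09), None), (np.float64(0.09), None), (np.float64(0.09), None)]
0.8 [(np.float64(0.09), None), (np.float64(0.01), None), (np.float64(0.09), None), (np.float64(0.09), None), (np.float64(0.09), None)]
```

```bash
cat >> h.py <<'E'
def q(y): return [0,float(np.cos(y/2)),float(np.sin(y/2)),0]
E
python3 - <<'E'
from h import *
import pickle
from station import bot,imaging,status
bot.move_l([.30,-.25,.405],feed=.35)
w=[]
for t in([.47,-.01,.42],[.43,.22,.42]):
    bot.move_ptp(t,q(.4)); bot.hold(.2); c=imaging.get_calibration("wrist"); p,z=imaging.camera("wrist"); w.append((p,z,c))
    print(status.read_t(),np.round(status.read_joint_positions(),2),status.read_tcp_pos(),"cam",(-np.array(c["R"]).T@c["t"]).round(3),np.array(c["R"]).round(2).tolist(),c["fx"])
pickle.dump(w,open("w.pkl","wb"))
cv2.imwrite("pics/w.png",cv2.resize(np.vstack([w[0][0],w[1][0]]),(400,600)))
for yw in(-.585,.2,.985,1.77,2.5,-1.37): print(yw,[np.round(bot.inverse_kinematics(t,q(yw)),2) for t in([.63,.2,.28],[.5,.04,.2])])
E
```

```text
2.575 [ 0.31  0.21 -0.47  1.88  0.11  1.07 -1.37] [ 0.46980723 -0.01107109  0.419992  ] cam [0.543 0.019 0.4  ] [[0.39, -0.92, 0.0], [-0.88, -0.37, 0.29], [-0.27, -0.11, -0.96]] 342.1187853665926
3.75 [-0.07  0.25 -0.61  1.85  0.16  1.09 -1.92] [0.43061856 0.21875759 0.41993232] cam [0.504 0.249 0.4  ] [[0.39, -0.92, 0.0], [-0.88, -0.37, 0.29], [-0.27, -0.11, -0.96]] 342.1187853665926
-0.585 [array([-0.19,  0.63, -0.3 ,  1.59,  0.22,  0.95, -2.72]), array([ 0.02,  0.53, -0.28,  2.06,  0.26,  0.58, -2.59])]
0.2 [array([-0.09,  0.66, -0.47,  1.58,  0.34,  0.99, -2.04]), array([ 0.1 ,  0.55, -0.38,  2.05,  0.35,  0.6 , -1.89])]
0.985 [array([-0.02,  0.68, -0.59,  1.58,  0.43,  1.01, -1.32]), array([ 0.17,  0.57, -0.48,  2.05,  0.43,  0.63, -1.19])]
1.77 [array([ 0.07,  0.73, -0.74,  1.57,  0.54,  1.06, -0.62]), array([ 0.29,  0.61, -0.65,  2.04,  0.58,  0.68, -0.54])]
2.5 [array([ 0.14,  0.78, -0.9 ,  1.56,  0.66,  1.12,  0.02]), array([ 0.4 ,  0.66, -0.81,  2.03,  0.71,  0.75,  0.08])]
-1.37 [array([-0.95,  0.79,  0.96,  1.66, -0.72,  1.08, -2.71]), array([-0.6 ,  0.58,  0.58,  2.11, -0.55,  0.61, -2.58])]
```

View pics/w.png

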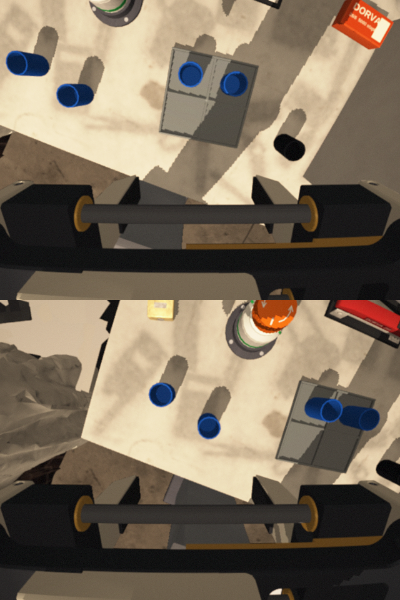

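The wrist views show the tray at about (210,95) and the loose pots at (162,395) and (208,427) in the second view. I'll refine the pot positions and check a tray hypothesis overlay.

```bash
python3 - <<'E'
from h import *
import pickle
d=pickle.load(open("d0.pkl","rb"));w=pickle.load(open("w.pkl","rb"))
for i,(p,z,c) in enumerate(w):
    for nm,g,z0 in(("p3",(.556,.034),.004),("p4",(.569,-.034),.004),("a",(.471,.295),0),("b",(.452,.204),0)):
        try: print(i,nm,*silfit(bluem(p),g,z0,z0+.056,.019,c))
        except Exception as e: print(e)
    if i: print(i,"cap (cut?)",*silfit(orangem(p),(.62,.193),.097,.123,.024,c))
ct=np.array([.530,-.008]);a=np.radians(11.5);R=np.array([[np.cos(a),-np.sin(a)],[np.sin(a),np.cos(a)]])
vs=[w[0],w[1],d["top"],d["scene"]];im=[]
for p,z,c in vs:
    o=ortho(p,c,ct,.1,.010,800)
    px=lambda q:tuple(int(round(v)) for v in ((.1-(R@q)[1])/.2*799,(.1-(R@q)[0])/.2*799))
    s=.076
    for A,B in(((s,s),(s,-s)),((s,-s),(-s,-s)),((-s,-s),(-s,s)),((-s,s),(s,s)),((s,0),(-s,0)),((0,s),(0,-s))): cv2.line(o,px(np.array(A)),px(np.array(B)),(0,255,255),1)
    im.append(cv2.resize(o,(400,400),interpolation=cv2.INTER_AREA) if 0 else o)
    # reject nothing: view crops round corners instead
cv2.imwrite("pics/tr.png",cv2.resize(np.hstack([np.vstack(im[:2]),np.vstack(im[2:])])[:, :],(600,600),interpolation=cv2.INTER_AREA))
E
```

```text
0 p3 [0.55725367 0.03348503] 0.9600171656765674
0 p4 [ 0.57145708 -0.03596575] 0.9387812483323674
0 a [0.47191513 0.29615118] 0.8994908993686045
0 b [0.45294896 0.2043878 ] 0.8947325636994055
1 p3 [ 0.56461297 -0.00271581] 2.002202943381165
1 p4 [ 0.56461297 -0.00271581] 2.002202913630723
1 a [0.47177375 0.29535083] 0.8891022967222768
1 b [0.45298475 0.2035722 ] 0.881987233909441
1 cap (cut?) [0.61942805 0.19511572] 0.7219643392492642
```

View pics/tr.png

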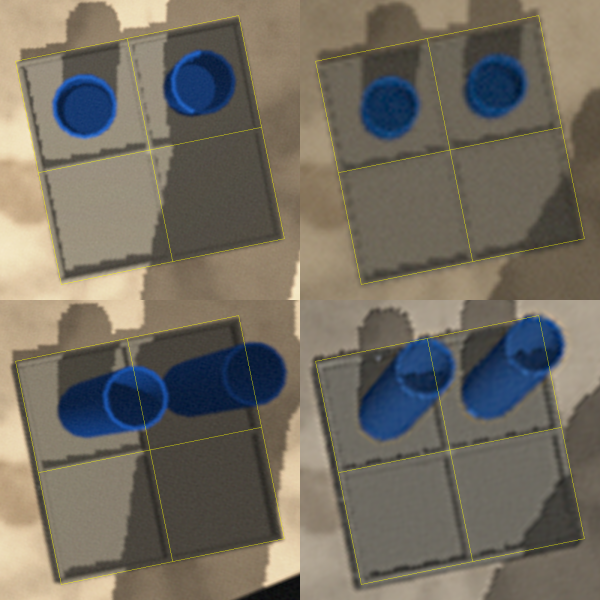

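Overlays fit within ~2 mm; tray taken as (0.5295,-0.0075), yaw 11.5°. Pick and place now.

```bash
cat >> h.py <<'E'
from station import bot,claw,imaging,status
def over(xy,zp,yaw):
    "move above xy with pinch at zp; return the xy command that compensates the steady error"
    xy=np.array(xy);bot.move_ptp([*xy,zp+bot.pinch_z],q(yaw));bot.hold(.25)
    return xy+(xy-np.array(status.read_tcp_pos())[:2])
def lin(xy,zp,**k): return bot.move_l([*xy,zp+bot.pinch_z],**k)
E
cat > pots.py <<'E'
from h import *
Y=np.radians(11.5+45)
for src,dst in(((.4530,.2039),(.5006,-.0512)),((.4718,.2954),(.4858,.0214))):
    claw.set_gripper(.07); c=over(src,.12,Y); lin(c,.038,feed=.2); bot.hold(.1)
    print("grasp",np.round(status.read_tcp_pos(),4)); claw.set_gripper(.02); print("gap",status.read_finger_gap(),status.read_gripper_force())
    lin(c,.13,feed=.25); c=over(dst,.13,Y); lin(c,.055,feed=.2); print("hit",lin(c,.0425,feed=.04,max_force=6)); bot.hold(.2)
    print("place",np.round(status.read_tcp_pos(),4)); claw.set_gripper(.054); lin(c,.13,feed=.25); print(status.read_t())
E
python3 pots.py
```

```text
grasp [0.4532 0.2039 0.1986]
gap 0.038286098531818184 30.00057153403759
hit False
place [ 0.5006 -0.0526  0.2018]
10.4833
grasp [0.4717 0.297  0.1986]
gap 0.037018561427935456 30.000225487165153
hit False
place [0.4857 0.0201 0.2018]
17.9083
```

```bash
cat > look.py <<'E'
from h import *
import pickle
bot.move_ptp([.43,0,.42],q(.4));bot.hold(.2);c=imaging.get_calibration("wrist");w=(*imaging.camera("wrist"),c)
bot.move_ptp([.50,.17,.36],q(.4));bot.hold(.2);c=imaging.get_calibration("wrist");w2=(*imaging.camera("wrist"),c)
v={"w":w,"w2":w2}
for n in("top","scene"): v[n]=(*imaging.camera(n),imaging.get_calibration(n))
pickle.dump(v,open("d1.pkl","wb"))
for n,(p,z,c) in v.items():
    for nm,g in(("p3",(.5584,.0362)),("p4",(.5732,-.0363)),("c1",(.4858,.0214)),("c2",(.5006,-.0512))):
        if n!="w2":
            s,r=silfit(bluem(p),g,.004,.06,.019,c);print(n,nm,s.round(4),(1000*(s-g)).round(1),round(r,2))
    if n!="w": print(n,"cap",*silfit(orangem(p),(.624,.196),.097,.123,.024,c))
cv2.imwrite("pics/v1.png",cv2.resize(np.hstack([w[0],w2[0]]),(800,300)));print(status.read_t())
E
python3 look.py
```

```text
w p3 [0.5573 0.0334] [-1.1 -2.8] 0.94
w p4 [ 0.5716 -0.036 ] [-1.6  0.3] 0.94
w c1 [0.4863 0.0189] [ 0.5 -2.5] 0.95
w c2 [ 0.5017 -0.0531] [ 1.1 -1.9] 0.93
w2 cap [0.62529442 0.19703849] 0.9801334927952323
top p3 [0.5558 0.0332] [-2.6 -3. ] 0.89
top p4 [ 0.5697 -0.036 ] [-3.5  0.3] 0.88
top c1 [0.485  0.0186] [-0.8 -2.8] 0.86
top c2 [ 0.5002 -0.0533] [-0.4 -2.1] 0.86
top cap [0.63001412 0.19213963] 0.599538759434731
scene p3 [0.5577 0.0321] [-0.7 -4.1] 0.93
scene p4 [ 0.5714 -0.0363] [-1.8 -0. ] 0.93
scene c1 [0.4864 0.0176] [ 0.6 -3.8] 0.93
scene c2 [ 0.5018 -0.0536] [ 1.2 -2.4] 0.92
scene cap [0.63422534 0.19740179] 0.6494260635005232
19.925
```

View pics/v1.png

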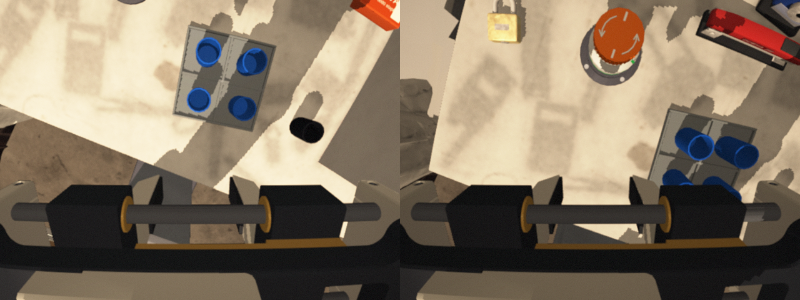

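Four pots stand upright in a 2×2 grid (left view, (198,100),(242,107) and (209,52),(251,62)), within ~2 mm of the compartment centres; cap is at (618,35) in the right view. Now grip and press the cap.

```bash
cat > cap.py <<'E'
from h import *
Y=.985; t=np.array([.625,.1970])
claw.set_gripper(.075)
bot.move_ptp([*t,.16+bot.pinch_z],q(Y));lin(t,.15,feed=.1);bot.hold(.2);e=np.array(status.read_tcp_pos())[:2]-t;print("err",e)
print("hit",lin(t-e*.7,.1145,feed=.1,max_force=8));bot.hold(.1);print(np.round(status.read_tcp_pos(),4))
claw.set_gripper(.03);print("gap",status.read_finger_gap(),status.read_gripper_force());bot.hold(.1)
p=np.array(status.read_tcp_pos());f0=np.array(status.read_contact_force())
bot.move_l([p[0],p[1],p[2]-.0065],feed=.015);bot.hold(.2)
print("dz",np.round(np.array(status.read_tcp_pos())-p,4),"dF",np.round(np.array(status.read_contact_force())-f0,1),np.round(status.read_joint_positions(),3),status.read_t())
E
python3 cap.py
```

```text
err [-1.77428802e-04  6.57186900e-05]
hit False
[0.6253 0.1972 0.2742]
gap 0.04811223003030965 30.0004197639646
dz [-0.0001  0.0001 -0.0058] dF [-1.4 -2.   3.7] [ 0.065  0.731 -0.734  1.594  0.549  1.032 -1.416] 23.6
```

```bash
cat > turn.py <<'E'
from h import *
p=np.array(status.read_tcp_pos());bot.move_l([.6253,.1972,.2742-.0073],feed=.01);bot.hold(.15)
print(np.round(status.read_tcp_pos(),4),np.round(status.read_contact_force(),1))
j=np.array(status.read_joint_positions());R0=np.array(status.read_eef_rot())
for s in(.4,.8,1.15):
    k=j.copy();k[6]+=s;bot.set_joints(k);bot.hold(.1)
    r=np.array(status.read_eef_rot());print(s,"turn",round(2*np.degrees(np.arctan2(r[2],r[1])-np.arctan2(R0[2],R0[1])),1),np.round(status.read_tcp_pos(),4),np.round(status.read_contact_force(),1),np.round(status.read_moment(),2))
print(status.read_t(),status.read_finger_gap())
p,z=imaging.camera("wrist");cv2.imwrite("pics/turn.png",p)
E
python3 turn.py
```

```text
[0.625  0.1974 0.2677] [-5.1 -0.6 10.1]
0.4 turn 23.0 [0.6248 0.198  0.2685] [-5.6 -0.3  9.1] [0.13 0.82 0.09]
0.8 turn 45.9 [0.6247 0.198  0.2685] [-5.2 -0.1  8.9] [ 0.09  0.95 -0.  ]
1.15 turn 65.9 [0.6246 0.198  0.2684] [-5.2  1.7  8.9] [0.07 1.05 0.05]
25.6583 0.04781538422915208
```

View pics/turn.png

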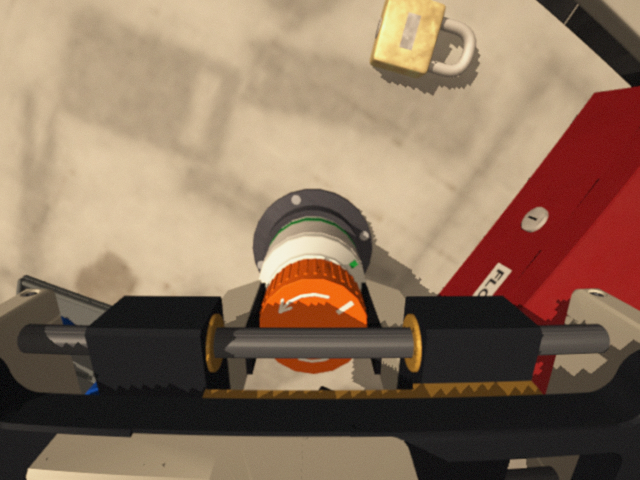

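The cap is between the fingers at (313,320) with a lug bar at (345,308). It turned 65.9° with the hand; lifting gently with a force guard.

```bash
cat > lift.py <<'E'
from h import *
p=np.array(status.read_tcp_pos())
h=bot.move_l([.6253,.1972,p[2]+.02],feed=.03,max_force=16);bot.hold(.2)
print("stopped",h,np.round(status.read_tcp_pos(),4),np.round(status.read_contact_force(),1),status.read_finger_gap())
if not h:
    bot.move_l([.6253,.1972,p[2]+.085],feed=.1);bot.hold(.5)
    print(np.round(status.read_tcp_pos(),4),np.round(status.read_contact_force(),1),status.read_finger_gap(),status.read_gripper_force())
P,z=imaging.camera("scene");cv2.imwrite("pics/lift.png",P[150:420,150:510]);print(status.read_t())
E
python3 lift.py
```

```text
stopped False [0.6253 0.1971 0.2882] [ 0.1 -0.2 -0.7] 0.04765370990249835
[0.6253 0.1972 0.3533] [-0.8  0.2  0.3] 0.048066746956604914 30.000017460552044
28.1
```

View pics/lift.png

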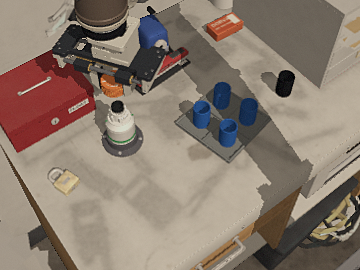

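The picture shows the open bottle at (120,110), the cap held above it at (112,85), the four pots in the tray, and the other items in place.

```bash
python3 -c "
from station import bot,status
print(bot.hand_in(),status.read_t())"
```

```text
the job is handed in; nothing more can be done
the job is handed in; nothing more can be done
```

The job is handed in: both loose pots stand in the empty compartments, about 2–3 mm from centre by camera, and the cap was pushed down, turned 66° and lifted off, and is held about 80 mm above its locked height over the bottle's mouth (about 28 s used).

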